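Set the colorimeter to green and zero it

TASK

The colorimeter is being readied for a haemoglobin reading. Without gripping or lifting anything, gently push the finger tab of its filter dial round until it clicks in at the green mark, then press the blue zero key fully down and let it go. Leave the red power key, the black light cap on the sample well and everything else on the bench alone.

Things in the scene. Friction and masses are not known exactly. Their poses are not given: they have to be found in the camera images.
- meter: Filter colorimeter: case 200 (x) by 280 mm (y), flat top panel 95 mm above the table; it stands firm on its feet and does not move. Origin: centre of underside; x to its back (away from the robot), y to its left. On the panel, mm from the origin: filter dial (15, 48), sample well with cap (54, -83), zero key (-66, -56), red power key (-66, -106), flat display (-12, -80).
- dial (a joint): Dial angle (rad) about the vertical through dial_axis: 0 = tab at green, growing anticlockwise from above. Turns endlessly both ways, with six sprung stops: 0 green, 1.047 yellow, 2.094 orange, 3.142 red, 4.189 violet, 5.236 blue, 6.283 green again. Let go, it springs to the nearest stop (crests half-way between). About 5 N at the tab moves it. Starts at any stop but green.
- dial_axis (a point): Point on the dial's axis, on the top panel (z = 95 mm). The dial is a black disc of radius 38 mm whose top is 8.5 mm above the panel, with a boss of radius 12 mm, 3 mm higher, at its centre. Round coloured marks, 17 mm across, lie flat on the panel 68 mm from the axis.
- tab_end (a point): Point in the finger tab, 52 mm from the dial's axis, 16.5 mm above the panel. The tab is a white upright fin with a black line on top that stands on the dial and points outward: 8 mm thick, 22 to 58 mm from the axis, 5.5 to 27.5 mm above the panel.
- green_mark (a point): Point on the panel 52 mm from the dial's axis towards the green mark (the green dot is 16 mm farther out): tab_end is straight above it when green is selected. In the meter's frame the green mark lies 150 degrees anticlockwise from +x seen from above, at the front left of the dial.
- zero (a joint): Travel of the blue zero key (m): 0 = up, 0.005 = fully down, which takes 5 N; it springs back.
- zero_top (a point): Centre of the top face of the blue zero key at the front right of the top panel: a round key 22 mm across, its top 21 mm above the panel when up, standing 9 mm out of a black round housing 38 mm across. It moves with the key, which is pressed straight down.
- power (a joint): Travel of the red power key (m), 0 = up, 0.005 = fully down. Same shape as the zero key, 50 mm to its right. Not to be pressed.
- cap: Black light cap standing loose over the sample well at the back right of the top panel: 38 mm across, 46 mm tall, on a rim 3 mm above the panel. Origin: centre of its underside. Stays where it is.
- well (a point): Centre of the sample well's rim, on which the cap stands, 3 mm above the panel.
- rack: White cuvette rack with cuvettes, 70 x 150 mm, 60 mm tall, origin under its centre; bystander.
- bottle_red: White reagent jar with a red cap, 64 mm across, 135 mm tall, origin under its centre; bystander.
- bottle_blue: White reagent bottle with a blue cap, 54 mm across, 150 mm tall, origin under its centre; bystander.
- slide_box: Blue slide box, 100 x 180 mm, 35 mm tall, origin under its centre; bystander.
- pipette: Pipette lying on the table, 255 mm long, 25 mm tall, origin under its body, long axis along its x; bystander.
- timer: Small white timer lying flat, 55 x 65 mm, 22 mm tall, origin under its centre; bystander.
- roller (a joint): Travel (m) of the sprung click roller inside the meter's case, under the dial: about 0 in a stop, 0.008 on a crest between two stops. Hidden and out of reach; for information only.
There are look-alikes about, which are no part of the job. Of the things like the cap, leave any that is turquoise; of the rest the smaller one is meant.

How it is judged:
By the outcome, as a careful person would: the job done as asked, in the order asked, and still so for the second after the job is handed in, with the robot touching nothing.
It also fails if it takes over 54 s, if anything falls off the work surface, if the arm or the gripper's body presses on something with over 40 N, if the wrist force passes 120 N, or if a joint passes its speed limit or range.

ROBOT

A 6-joint arm with a two-finger parallel gripper is mounted at the origin on the work surface. World frame = base frame: x ahead of the robot, y to its left, z up, the work surface at z = 0. Lengths are in m, angles in degrees, forces in N, time in s.
With the tool pointing down it reaches from about 0.35 to 0.875 m from the base axis. Payload 4.2 kg.
Tool frame: the origin (TCP) lies at the very end of the fingers, on their centre line; the grasp point (between the pads) lies 19 mm behind it; z points along the fingers, y is the line along which they close (so a half turn about z gives the same grasp; the last joint's range is limited). The gripper opens to 87 mm and grips with 3 to 60 N. Pads are 19 mm wide; open, the fingers measure 117 mm over their backs; the gripper's body (75 mm by 190 mm) begins 51 mm behind the grasp point.
Start: joints at [83.457, 22.042, 0.453, 0, -68.411, -14.817], TCP at [0.228, 0.582, 0.223] pointing down, gripper open.
Joint ranges: [-179.83, 179.83], [-69.29, 118.12], [-61.27, 80.66], [-181.25, 117.63], [-171.15, -9.14], [-177.46, 177.46]. Speed limits (degrees/s): [159.86, 159.86, 180, 180, 180, 180].

INTERFACE

Orientations are given as a 3x3 rotation matrix whose columns are the frame's x, y, z axes.
In Python, from station import sense, cams, r gives the robot as it stands. The module is installed in compiled form; this text tells all that it offers.
- The arm moves only by the tool step_arm, never from a script. Its argument "targets" is text: rows parted by semicolons, each of 4 numbers parted by spaces: the shift along the tool's x, y, z in cm, then the turn about the tool's z in degrees. In form: x y z turn; .... A call has 1 to 12 rows; each row shifts and turns the commanded pose from where the row before left it, along the tool's axes as they then stand; what a row does not reach is not made up. A row lasts 1/12 s, in which the tool goes at most 41.7 mm and 7.16 degrees, less where a joint would pass 70% of its speed; a pose out of reach is approached as far as the arm can. A call with a gripper value outside its range is refused whole. "claw" is the finger opening in cm, from 0 to 8.7, set as the call begins (left out, the last holds). The fingers move at their own pace and stop on an object; the grip force is fixed at half the most. Time passes only in rows, so rows that do not move let the fingers close. It gives the time, the measured TCP pose, the force, the opening and the grip force at its end, in the units of the state.
- sense(): the state, without advancing time (a new reading comes with each control period).
- cams.capture(name): name is "scene" or "top" or "wrist"; returns a dict with "frame" (400x640x3 uint8, blue, green, red), "vertical_fov" (degrees; the focal length in pixels is half the picture's height over the tangent of half this angle, whatever the lens; pixels are square), "cx", "cy" (the principal point, pixels), "eye" and "rotation" of the camera in the world; the wrist camera has in their place "tool_from_camera" (4x4, takes a point from camera to tool coordinates, whose origin is the TCP and whose axes are the flange's). Camera axes: x right, y down, z forward; pixel columns grow to the right and rows downward; lengths in m; the calibration is good to about 2 mm. A picture is of the moment at which its call begins: read the wrist's pose just before it. There is no depth.
- r.finish_job(): hands the job in; it is judged then, once.
The state is a dict: "time_s": time; "joints": joint angles; "joint_velocities": joint speeds; "effort": joint torques, N m; "tcp_pos": TCP position; "ee_rot": TCP orientation; "wrist_force": force on the tool from outside, world axes, zero at the start; "moment": the same for the moment, N m; "gripper_width": opening from 0.0 (shut) to 1.0 (fully open); "gripper_force": force on a finger pad.
Only numpy, scipy, OpenCV 4.12 (cv2) and the standard library are available. Lean on these libraries where they do the work, as an engineer would, in place of code of your own. Each camera call takes 0.05 s, during which the arm holds its last target. There are 200 camera calls.

## Working session

There is one attempt and no reset: what is moved stays moved. The work goes in short steps, Python scripts to look and compute and a tool call to move; the robot and the scene stay as the last step left them, time stands still between calls to the robot, and variables do not carry over. Pictures are saved under pics/ and viewed, at most 10 in all, crops included, and the job is handed in when it is done.

Besides the shell and the picture viewer there is one more tool, called as name(argument=value, ...) on one line, values as JSON. step_arm: Moves the arm, as the interface text tells. Its arguments: {"type":"object","properties":{"targets":{"type":"string"},"claw":{"type":"number"}},"required":["targets"]}

```bash
mkdir -p pics
cat > h.py <<'E'
import numpy as np, cv2
from station import sense, cams, r
def cam(name):
    s=sense(); c=cams.capture(name)
    f=200/np.tan(np.radians(c["vertical_fov"]/2))
    if name=="wrist":
        T=np.array(c["tool_from_camera"]); R=np.array(s["ee_rot"]); 
        Rw=R@T[:3,:3]; e=np.array(s["tcp_pos"])+R@T[:3,3]
    else: Rw=np.array(c["rotation"]); e=np.array(c["eye"])
    return dict(img=c["frame"],f=f,cx=c["cx"],cy=c["cy"],e=e,R=Rw)
def ray(c,u,v):
    d=c["R"]@np.array([(u-c["cx"])/c["f"],(v-c["cy"])/c["f"],1.]); return d/np.linalg.norm(d)
def at(c,u,v,z):
    d=ray(c,u,v); return c["e"]+d*(z-c["e"][2])/d[2]
def tri(obs):
    A=0;b=0
    for c,u,v in obs:
        d=ray(c,u,v);P=np.eye(3)-np.outer(d,d);A=A+P;b=b+P@c["e"]
    return np.linalg.solve(A,b)
def proj(c,p):
    q=c["R"].T@(np.array(p)-c["e"]); return c["f"]*q[0]/q[2]+c["cx"],c["f"]*q[1]/q[2]+c["cy"]
def save(n,c):
    import pickle; pickle.dump(c,open(n+'.pkl','wb')); cv2.imwrite('pics/'+n+'.png',c["img"])
def load(n):
    import pickle; return pickle.load(open(n+'.pkl','rb'))
E
python3 - <<'E'
from h import *
for n in("scene","top","wrist"):
    c=cam(n); save(n+"0",c); print(n,c["f"],c["e"],c["R"].round(2).tolist())
s=sense();print(s["time_s"],s["ee_rot"],s["wrist_force"])
E
```

```text
scene 418.27082915369425 [1.26680495 0.18604063 0.87283263] [[-0.26, 0.68, -0.69], [0.97, 0.19, -0.17], [0.02, -0.71, -0.7]]
top 454.3939423301511 [ 0.19095015 -0.00609365  1.6278363 ] [[0.11, -0.97, 0.22], [-0.99, -0.11, 0.02], [0.01, -0.22, -0.98]]
wrist 295.0653619560493 [0.30521594 0.55151768 0.38378845] [[-0.36, -0.89, -0.28], [-0.93, 0.35, 0.11], [0.0, 0.3, -0.95]]
0.15 [[ 9.31278103e-01 -3.64308764e-01 -4.69365730e-04]
 [-3.64309039e-01 -9.31276760e-01 -1.58783255e-03]
 [ 1.41351916e-04  1.64970786e-03 -9.99998629e-01]] [-1.3100019  -0.17536728 -0.03189868]
```

View pics/top0.png

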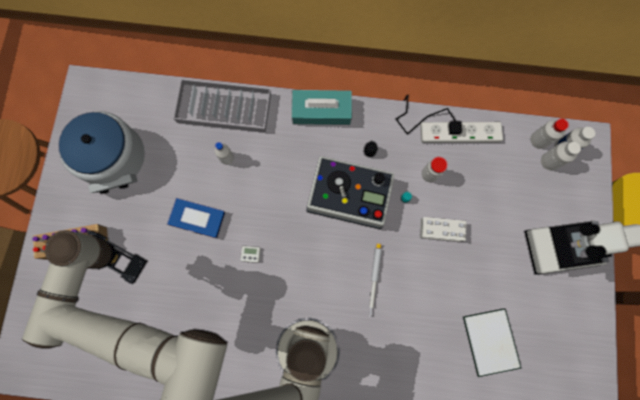

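View pics/scene0.png

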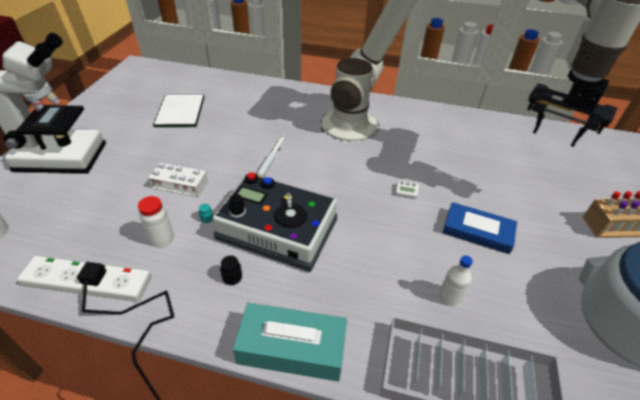

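The top view shows the meter at (350,192), its dial at (339,182), the green dot at (325,196), the blue key at (364,211) and the red key at (378,214). The tab points near (345,199), towards yellow. There are three cap-like things: black on the meter (379,180), black on the table (371,149), and turquoise (406,197). The one on the well is meant, and none of them should be touched. Next I'll enlarge crops to confirm.

Run:
```python
from h import *
a=cv2.resize(load("top0")["img"][140:235,300:420],None,fx=6.5,fy=6.5,interpolation=3)[:580]
b=cv2.resize(load("scene0")["img"][165:275,200:345],None,fx=5.4,fy=5.4,interpolation=3)
cv2.imwrite('pics/ctop.png',a);cv2.imwrite('pics/cscene.png',b)
```

```text
(no output)
```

View pics/ctop.png

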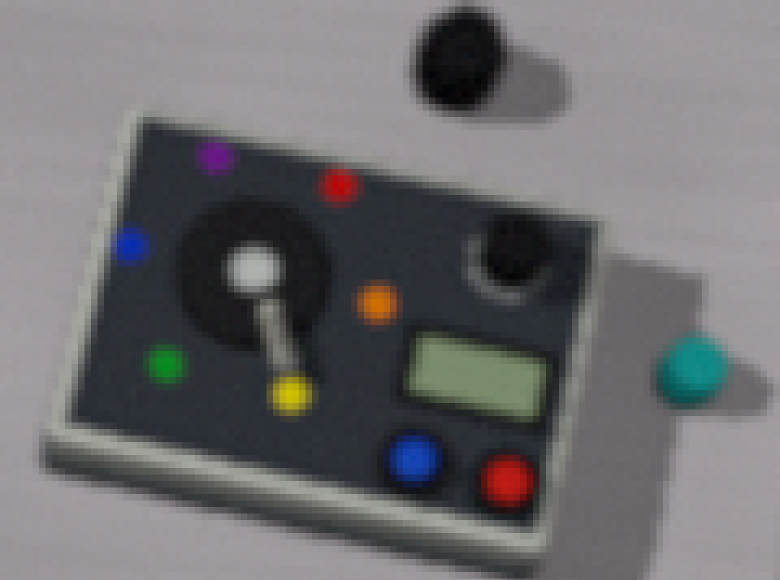

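View pics/cscene.png

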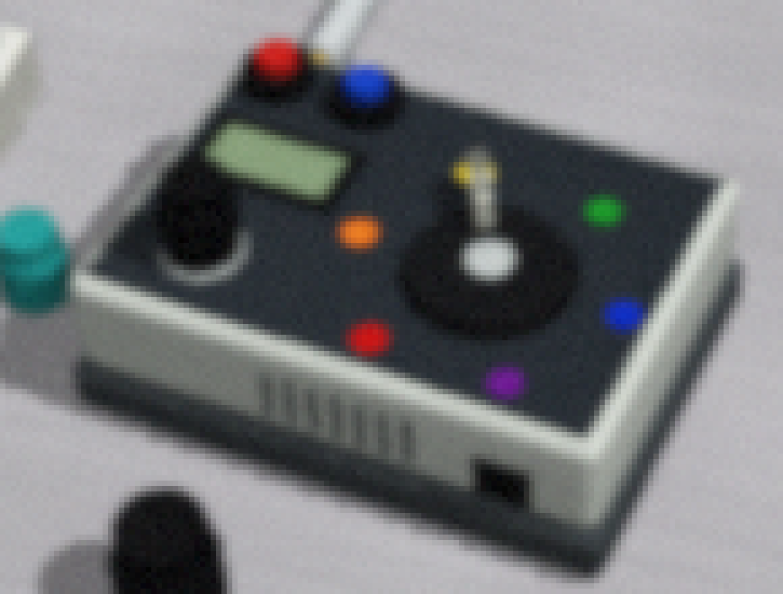

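Both crops agree. The tab stands at yellow, so it must go 60° clockwise (from above) to green. In the top crop the dots are green (166,365), yellow (291,396), orange (378,303), red (339,185), violet (216,157) and blue (130,246), with the zero key at (414,460). The smaller black cap stands on the well at (513,250). The big black one and the turquoise one are off the meter. Next I'll fit the meter pose to the dots in both views.

```bash
cat > fit.py <<'E'
from h import *
from scipy.optimize import least_squares
t=load("top0");s=load("scene0")
T=np.array([[166,365],[291,396],[378,303],[339,185],[216,157],[130,246]])/6.5+[300,140]-.4
S=np.array([[604,211],[473,173],[360,233],[371,339],[506,383],[623,314]])/5.4+[200,165]-.4
ang=np.radians([150,210,270,330,30,90])
L=np.c_[15+68*np.cos(ang),48+68*np.sin(ang),0*ang]/1000
# zero key top
kt=np.array([[414,460]])/6.5+[300,140]-.4; ks=np.array([[367,85]])/5.4+[200,165]-.4
def W(p,l):
    c,n=np.cos(p[2]),np.sin(p[2]); return np.array([p[0]+c*l[0]-n*l[1],p[1]+n*l[0]+c*l[1],p[3]+l[2]])
def res(p,cs=((t,T,kt),(s,S,ks))):
    o=[]
    for c,U,k in cs:
        for l,u in zip(L,U): o+=list(np.array(proj(c,W(p,l)))-u)
    return np.array(o)
if __name__=="__main__":
    q=least_squares(res,[.55,0,0,.095]); p=q.x
    print(p,np.degrees(p[2]),q.fun.round(1))
    print("axis",W(p,[.015,.048,0]),"zero",W(p,[-.066,-.056,.021]),"zero tri",tri([(t,*kt[0]),(s,*ks[0])]))
    np.save('p',p)
E
python3 fit.py
```

```text
[ 0.55652017 -0.08897422 -0.11670096  0.0974862 ] -6.686472466252341 [-0.4  0.2 -0.4 -0.2 -0.5  0.1 -0.5  0.1 -0.6  0.1 -0.6  0.2 -0.4 -0.1
 -0.  -0.1 -0.5 -0.  -0.7  0.  -0.4 -0.  -0.1  0.1]
axis [ 0.57700709 -0.04304725  0.0974862 ] zero [ 0.48444866 -0.13690853  0.1184862 ] zero tri [ 0.48386943 -0.13630307  0.1121864 ]
```

step_arm(targets="2.24 2.14 0 0;2.24 2.14 0 0;2.24 2.14 0 0;2.24 2.14 0 0;2.24 2.14 0 0;2.24 2.14 0 0;2.24 2.14 0 0;2.24 2.14 0 0;2.24 2.14 0 0;2.24 2.14 0 0;2.24 2.14 0 0;2.24 2.14 0 0", claw=0)

```text
time_s: 1.15
tcp_pos: [0.3846, 0.2434, 0.2225]
ee_rot: [[0.931, -0.364, -0.0], [-0.364, -0.931, -0.0], [-0.0, 0.0, -1.0]]
wrist_force: [0.6, -0.1, -0.0]
gripper_width: 0.171
gripper_force: 0.0
```

step_arm(targets="2.24 2.14 0 0;2.24 2.14 0 0;2.24 2.14 0 0;2.24 2.14 0 0;2.24 2.14 0 0;2.24 2.14 0 0;2.24 2.14 0 0;2.24 2.14 0 0;2.24 2.14 0 0;2.24 2.14 0 0;2.24 2.14 0 0;2.24 2.14 0 0")

```text
time_s: 2.15
tcp_pos: [0.5414, -0.0936, 0.2223]
ee_rot: [[0.931, -0.364, -0.001], [-0.364, -0.931, 0.0], [-0.001, 0.0, -1.0]]
wrist_force: [-0.4, 0.3, 0.3]
gripper_width: 0.008
gripper_force: 0.0
```

step_arm(targets="0 0 0 -5.6;0 0 0 -5.6;0 0 0 -5.6;0 0 0 -5.6;0 0 0 -5.6;0 0 0 -5.6;0 0 0 -5.6;0 0 0 -5.5;0 0 0 0;0 0 0 0;0 0 0 0")

```text
time_s: 3.07
tcp_pos: [0.5411, -0.0921, 0.2224]
ee_rot: [[0.919, 0.394, -0.0], [0.394, -0.919, 0.0], [-0.0, -0.0, -1.0]]
wrist_force: [-0.2, 0.3, -0.7]
gripper_width: 0.008
gripper_force: 0.0
```

```bash
cat > goal.py <<'E'
from fit import *
def to(pt,hd):
    s=sense();R=np.array(s["ee_rot"]);d=R.T@(np.array(pt)-np.array(s["tcp_pos"]))
    h=np.degrees(np.arctan2(R[1,0],R[0,0])); print("cm",(d*100).round(2),"turn",round((h-hd+180)%360-180,2),"heading",h.round(2),"t",s["time_s"])
def tabpt(p,th,off,rad=.052,z=.108):
    a=th+np.radians(150)+p[2]; ax=W(p,[.015,.048,0])
    q=ax+rad*np.array([np.cos(a),np.sin(a),0])+off*np.array([-np.sin(a),np.cos(a),0]); q[2]=z
    return q, np.degrees(a)+180
E
python3 - <<'E'
from goal import *
p=np.load('p.npy'); print(sense()["tcp_pos"],sense()["joints"]); to(*tabpt(p,np.radians(60),.031))
c=cam("wrist"); save("w1",c)
print([np.round(proj(c,W([*p[:3],.095],l)),0).tolist() for l in L])
cv2.imwrite('pics/w1.png',c["img"])
E
```

```text
[ 0.54111311 -0.09205896  0.22237236] [ 7.26785091e+00  1.46591294e+01 -1.03414162e+01 -5.26457062e-03
 -6.50202808e+01  1.05953255e+02]
cm [ 0.04  0.02 11.44] turn -0.09 heading 23.22 t 3.0667
[[231.0, 175.0], [291.0, 207.0], [349.0, 175.0], [351.0, 103.0], [286.0, 64.0], [224.0, 104.0]]
```

View pics/w1.png

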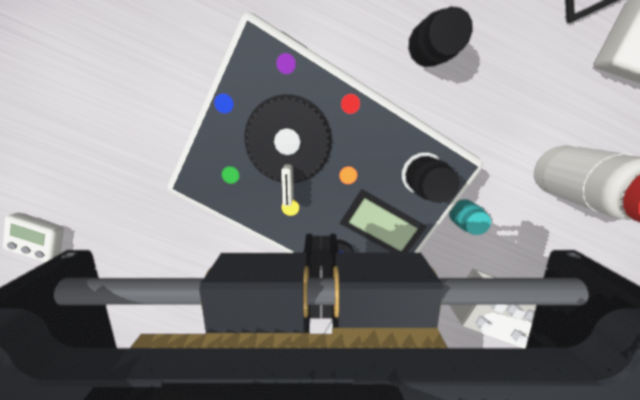

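The predicted dots fall on the dots in the wrist picture (green 230,175, yellow 291,208), so the fit holds. The tab is at yellow and the fingers are 3 cm to its anticlockwise side. Now I'll descend and approach.

step_arm(targets="0 0 3 0;0 0 3 0;0 0 2.5 0;0 0 1.6 0;0 0 0.9 0;0 0 0.4 0;0 0 0 0;0 0 0 0;0 -0.4 0 0;0 -0.4 0 0;0 0 0 0")

```text
time_s: 4.03
tcp_pos: [0.5381, -0.0841, 0.1095]
ee_rot: [[0.918, 0.397, 0.002], [0.397, -0.918, 0.0], [0.002, 0.0, -1.0]]
wrist_force: [-0.0, 0.7, 0.5]
gripper_width: 0.005
gripper_force: 0.0
```

Run:
```python
from goal import *
p=np.load('p.npy'); print(sense()["tcp_pos"],sense()["wrist_force"]); to(*tabpt(p,np.radians(60),.019))
```

```text
[ 0.53813545 -0.08408291  0.10946655] [-0.04720718  0.71331877  0.545305  ]
cm [-0.01 -0.33  0.15] turn 0.06 heading 23.37 t 4.0333
```

step_arm(targets="0 -0.2 0.1 0;0 -0.13 0 0;-0.078 -0.229 0 2.5;-0.078 -0.229 0 2.5;-0.078 -0.229 0 2.5;-0.078 -0.229 0 2.5;-0.078 -0.229 0 2.5;-0.078 -0.229 0 2.5;-0.078 -0.229 0 2.5;-0.078 -0.229 0 2.5")

```text
time_s: 4.87
tcp_pos: [0.526, -0.0659, 0.1076]
ee_rot: [[0.998, 0.056, -0.0], [0.056, -0.998, -0.001], [-0.0, 0.001, -1.0]]
wrist_force: [0.5, -1.7, 0.9]
gripper_width: 0.009
gripper_force: 0.9
```

step_arm(targets="-0.078 -0.229 0 2.5;-0.078 -0.229 0 2.5;-0.078 -0.229 0 2.5;-0.078 -0.229 0 2.5;-0.078 -0.229 0 2.5;-0.078 -0.229 0 2.5;-0.078 -0.229 0 2.5")

```text
time_s: 5.45
tcp_pos: [0.5217, -0.0492, 0.1076]
ee_rot: [[0.969, -0.247, -0.0], [-0.247, -0.969, -0.0], [-0.0, 0.0, -1.0]]
wrist_force: [0.1, -0.4, 0.7]
gripper_width: 0.008
gripper_force: 0.1
```

Run:
```python
from goal import *
p=np.load('p.npy'); print(sense()["tcp_pos"],sense()["wrist_force"]); to(*tabpt(p,np.radians(22.5),.019))
to(*tabpt(p,0,.019))
c=cam("wrist"); save("w2",c)
```

```text
[ 0.52170042 -0.0492276   0.10756624] [ 0.12566279 -0.41612626  0.66336639]
cm [ 0.01 -0.05 -0.04] turn -0.1 heading -14.29 t 5.45
cm [-0.32 -2.19 -0.04] turn 22.4 heading -14.29 t 5.45
```

View pics/w2.png

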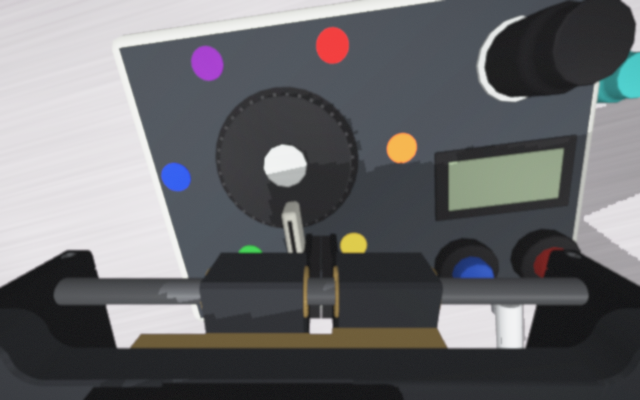

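The tab is at (293,230), between yellow (354,245) and green (250,250), and still touching the fingers near the crest. I'll continue to push.

step_arm(targets="-0.078 -0.229 0 2.5;-0.078 -0.229 0 2.5;-0.078 -0.229 0 2.5;-0.078 -0.229 0 2.5;-0.078 -0.229 0 2.5;-0.078 -0.229 0 2.5;0 0 0 0;0 0 0 0")

```text
time_s: 6.17
tcp_pos: [0.5223, -0.0347, 0.1076]
ee_rot: [[0.874, -0.486, 0.0], [-0.486, -0.874, 0.0], [0.0, -0.0, -1.0]]
wrist_force: [-0.5, 0.9, -0.0]
gripper_width: 0.008
gripper_force: 0.0
```

Run:
```python
from goal import *
p=np.load('p.npy'); print(sense()["wrist_force"]); to(*tabpt(p,0,.019))
c=cam("wrist"); save("w3",c)
for th in(0,10,20,30):
    print(th,[np.round(proj(c,tabpt(p,np.radians(th),0,rr,.1225)[0])).tolist() for rr in(.022,.04,.058)])
```

```text
[-0.45163496  0.86563693 -0.02011486]
cm [-0.22 -0.74 -0.04] turn 7.63 heading -29.05 t 6.1667
0 [[279.0, 212.0], [276.0, 243.0], [273.0, 271.0]]
10 [[286.0, 212.0], [289.0, 243.0], [291.0, 272.0]]
20 [[293.0, 212.0], [301.0, 242.0], [309.0, 270.0]]
30 [[300.0, 209.0], [313.0, 238.0], [326.0, 265.0]]
```

View pics/w3.png

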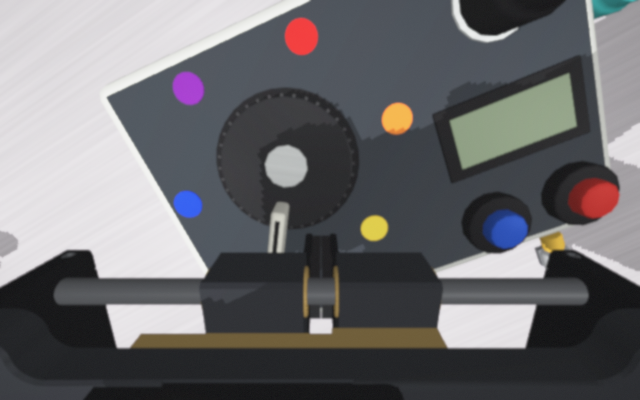

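The tab's line runs (280,212) to (275,245), matching the predicted 0° line, and it is free of the fingers. It has clicked in at green. Now I'll back off, rise, and work out the move to the zero key.

step_arm(targets="0 0.6 0 0;0 0.6 0 0;0 0 -1.5 0;0 0 -2 0;0 0 -2 0;0 0 0 0;0 0 0 0")

```text
time_s: 6.8
tcp_pos: [0.5167, -0.0457, 0.1636]
ee_rot: [[0.873, -0.488, 0.003], [-0.488, -0.873, 0.001], [0.002, -0.002, -1.0]]
wrist_force: [0.4, -0.3, -0.4]
gripper_width: 0.008
gripper_force: 0.0
```

Run:
```python
from goal import *
p=np.load('p.npy'); q=W(p,[-.066,-.056,0]); q[2]=.121; print(q,sense()["wrist_force"]); to(q,-29.05)
c=cam("wrist"); save("w4",c); print(proj(c,[*q[:2],.116]))
m=c["img"].astype(int); b=(m[...,0]>120)&(m[...,0]-m[...,2]>70)&(m[...,0]-m[...,1]>50)
n,_,st,ce=cv2.connectedComponentsWithStats(b.astype(np.uint8))
for i in range(1,n):
    if st[i,4]>60: print(ce[i].round(1),st[i],at(c,*ce[i],.116))
```

```text
[ 0.48444866 -0.13690853  0.121     ] [ 0.40617591 -0.27980391 -0.44195894]
cm [1.62 9.54 4.25] turn -0.13 heading -29.18 t 6.8
(np.float64(448.8495150158551), np.float64(200.98192489775744))
[202.6 182.6] [192 172  23  22 397] [0.58561483 0.01526349 0.116     ]
[446.8 200.9] [433 187  29  28 620] [ 0.48529443 -0.13557696  0.116     ]
```

step_arm(targets="0.3 1.9 0 0;0.4 2.5 0 0;0.4 2.5 0 0;0.3 1.6 0 0;0.2 0.95 0 0;0 0 1.5 0;0 0 1.5 0;0 0 0.8 0;0 0 0.3 0;0 0 0 0;0 0 0 0")

```text
time_s: 7.77
tcp_pos: [0.4847, -0.1355, 0.1217]
ee_rot: [[0.874, -0.487, 0.0], [-0.487, -0.874, -0.0], [0.0, 0.0, -1.0]]
wrist_force: [-0.7, 0.0, -0.5]
gripper_width: 0.004
gripper_force: 0.0
```

step_arm(targets="0 0 0.2 0;0 0 0.2 0;0 0 0.2 0;0 0 0.2 0;0 0 0.1 0;0 0 0 0;0 0 0 0")

```text
time_s: 8.35
tcp_pos: [0.4847, -0.1355, 0.113]
ee_rot: [[0.873, -0.487, 0.001], [-0.487, -0.873, -0.0], [0.001, -0.0, -1.0]]
wrist_force: [-0.3, 2.3, 3.7]
gripper_width: 0.0
gripper_force: 1.9
```

Contact at about 3.7 N with the key partly down. Pressing on.

step_arm(targets="0 0 0.1 0;0 0 0.1 0;0 0 0.05 0;0 0 0 0;0 0 0 0")

```text
time_s: 8.77
tcp_pos: [0.4848, -0.1356, 0.1113]
ee_rot: [[0.874, -0.487, 0.001], [-0.487, -0.874, -0.0], [0.001, -0.0, -1.0]]
wrist_force: [-2.9, 3.2, 10.2]
gripper_width: 0.004
gripper_force: 5.2
```

step_arm(targets="0 0 0.1 0;0 0 0 0;0 0 0 0;0 0 0 0")

```text
time_s: 9.1
tcp_pos: [0.4848, -0.1356, 0.1113]
ee_rot: [[0.874, -0.486, 0.002], [-0.486, -0.874, -0.001], [0.002, -0.0, -1.0]]
wrist_force: [-4.2, 4.6, 14.9]
gripper_width: 0.004
gripper_force: 7.9
```

The force rises while the height stays at 0.1113, so the key is fully down. Releasing and checking.

step_arm(targets="0 0 -0.3 0;0 0 -0.5 0;0 0 -1.5 0;0 0 -2.5 0;0 0 -3 0;0 0 -3 0;-2 0 0 0;-3 0 0 0;-3 0 0 0;0 0 0 0;0 0 0 0;0 0 0 0")

```text
time_s: 10.1
tcp_pos: [0.4146, -0.0967, 0.217]
ee_rot: [[0.873, -0.487, 0.0], [-0.487, -0.873, -0.0], [0.0, 0.0, -1.0]]
wrist_force: [0.1, -0.3, 1.3]
gripper_width: 0.004
gripper_force: 0.0
```

Run:
```python
from h import *
c=cam("wrist"); save("w5",c); t=cam("top"); s=sense(); print(s["time_s"],s["tcp_pos"],s["wrist_force"])
a=cv2.resize(t["img"][140:235,300:420],None,fx=3,fy=3)
o=np.zeros((400+285,640,3),np.uint8); o[:400]=c["img"]; o[400:,:360]=a
cv2.imwrite('pics/w5c.png',cv2.resize(o,None,fx=.87,fy=.87))
```

```text
10.2 [ 0.41506809 -0.09686762  0.21680028] [-0.0915678   0.36458407 -0.0158405 ]
```

View pics/w5c.png

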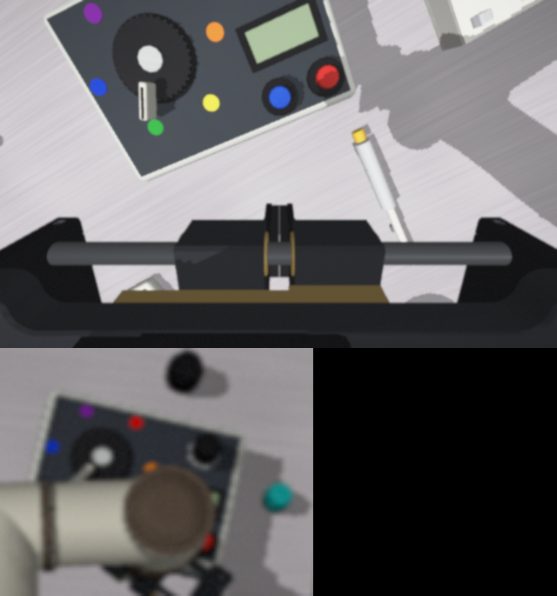

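The tab at (147,100) points at the green dot (155,127), leaning a little from parallax. The blue key at (280,97) is up, the cap is in place, and the arm is clear.

```bash
python3 -c "
from station import r
print(r.finish_job())"
```

```text
the job is handed in; nothing more can be done
None
```

The filter dial is clicked in at green, and the blue zero key was then pressed fully down and released. The red key and the cap were not touched, and I handed the job in about 10 s into the 54 s limit; the hand-in returned no verdict.

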